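# Fit the coil spring on the bedside lamp's rod

## Task

Take the long coil spring out of the tray and thread it, the way up it stands, down over the upright rod of the bedside lamp base; whenever the bent-in end of the spring snags on one of the rod's two notched collars, keep only a light push on and twist the spring a little until it drops through. Bring its bottom coil fully home on the base's seat, let go and leave it standing there. Be gentle: never bear down on the lamp with the spring with more than about 15 N, and do not shift or knock over the other things on the table.

Things in the scene. Friction and masses are not known exactly. Their poses are not given: they have to be found in the camera images.
- spring: Long steel compression spring standing in the tray; 70 mm tall, 26 mm outside, 20.8 mm inside diameter, about 70 g (the other two tray parts are shorter). Origin: centre of its lower end when relaxed, z up its axis. The top 26 mm (z 44 to 70) are closely wound and firm: grip there. The open coils below compress at about 300 N/m, 19 mm until solid (about 6 N).
- spring_foot (a point): Centre of the underside of the spring's bottom coil (moves up relative to spring as the spring is compressed), z up. Here the wire's end is bent inwards: a tang on the spring's +x side, 3 mm wide, 2.6 mm high, reaching to 4.5 mm from the axis.
- tray: Flat wooden tray that holds the spring and two other loose parts in a row along its y axis, 85 mm apart; 120 x 285 x 14 mm (x, y, z), walls 4 mm, floor 4 mm thick. Origin: centre of its underside. Does not move.
- lamp: Bedside lamp base without shade: heavy round dark steel foot, 110 mm diameter, 18 mm high, with a brass seat boss (34 mm diameter, top 24 mm above the table) and an upright brass rod of 7 mm diameter. The rod carries two notched brass collars, 18 mm diameter, 4 mm thick. Origin: centre of the foot's underside, z up. It does not move. Its yaw does not tell where the notches are.
- rod_tip (a point): Top end of the lamp's rod, on its axis, 80 mm above the seat.
- rod_seat (a point): Centre of the seat's top face on the rod's axis, where the spring's bottom coil must rest; 24 mm above the table.
- collar_upper (a point): Centre of the upper collar's top face on the rod, 62 mm above the seat. The collar has four notches 5.2 mm wide, 90 degrees apart, at an angle that varies and is not given here. The spring's tang lands on the collar's top unless it is turned to a notch; under a light push of 2 to 4 N it then drops through. The collar does not turn.
- collar_lower (a point): Centre of the lower collar's top face on the rod, 34 mm above the seat. Same shape as the upper collar, but its notches never line up with the upper one's (20 degrees or more apart), so the spring must be twisted again here.
- short_spring: Bystander: short steel spring, 26 mm diameter, 38 mm tall, standing in the tray. Origin: centre of its underside.
- finial: Bystander: brass finial knob, 28 mm diameter, 43 mm tall, standing in the tray. Origin: centre of its underside.
- serum: Bystander: small amber glass bottle, 44 mm diameter, 120 mm tall. Origin: centre of its underside.
- jar: Bystander: amber jar with black lid, 62 mm diameter, 50 mm tall, beside the lamp. Origin: centre of its underside.
- tumbler: Bystander: drinking glass, 74 mm diameter, 92 mm tall. Origin: centre of its underside.
- shade: Bystander: cream lamp shade, 170 mm diameter at the rim it stands on, 140 mm tall. Origin: centre of its underside.
Mind the look-alikes: they are no part of the job. What is shaped like the lamp but orange or red is not meant.

How it is judged:
By the outcome, as a careful person would: the job done as asked, in the order asked, and still so for the second after the job is handed in, with the robot touching nothing.
It also fails if it takes over 64 s, if anything falls off the work surface, if the arm or the gripper's body presses on something with over 40 N, if the wrist force passes 120 N, or if a joint passes its speed limit or range.

## Robot

A 6-joint arm with a two-finger parallel gripper is mounted at the origin on the work surface. World frame = base frame: x ahead of the robot, y to its left, z up, the work surface at z = 0. Lengths are in m, angles in rad, forces in N, time in s.
With the tool pointing down it reaches from about 0.35 to 0.975 m from the base axis. Payload 4.9 kg.
Tool frame: the origin (TCP) lies at the very end of the fingers, on their centre line; the grasp point (between the pads) lies 19 mm behind it (grasp_offset is the distance from the TCP to the grasp point, in m); z points along the fingers, y is the line along which they close (so a half turn about z gives the same grasp; the last joint's range is limited). The gripper opens to 85 mm and grips with 20 to 120 N. Pads are 22 mm wide; open, the fingers measure 114 mm over their backs; the gripper's body (76 mm by 85 mm) begins 54 mm behind the grasp point. The pads swing forward as they close: fully open they stand 13 mm farther back than shut.
Start: joints at [-1.268, 0.053, 1.613, -0, 1.476, -0.119], TCP at [0.256, -0.57, 0.231] pointing down, gripper open.
Joint ranges: [-3.01, 3.01], [-1.01, 2.22], [0.06, 2.58], [-1.02, 4.17], [0.09, 2.62], [-3.14, 3.14]. Speed limits (rad/s): [2.57, 2.57, 3.14, 3.14, 3.14, 3.14].

## Interface

Orientations are given as a rotation vector (axis times angle).
In Python, from plant import * gives the robot as it stands. Calls block until the motion is done:
- goto(position, orientation): joint-space move of the TCP to a pose.
- move_straight(position, frame=None, max_speed=0.15, f_stop=None): straight line of the TCP; frame=None keeps the orientation; max_speed is the mean speed in m/s. With f_stop (N) it stops when the force on the tool has changed by that much, and returns True; else False.
- move_j(angles): joint-space move.
- grip(opening): opening from 0.0 (shut) to 1.0 (fully open); the grip force is fixed at half the most; returns when the fingers have stopped.
- sleep(seconds).
- inverse_kinematics(position, orientation): joint angles nearest the present ones, or None.
- state(): the state.
- capture(name): name is "scene" or "side" or "wrist"; returns a dict with "color" (400x640x3 uint8, red, green, blue), "K" (3x3 intrinsics, pixels), "dist_coeffs" ([k1, k2, p1, p2, k3] as OpenCV has them; the pictures are not rectified), "eye" and "rotation" of the camera in the world. Camera axes: x right, y down, z forward; pixel columns grow to the right and rows downward; lengths in m; the calibration is good to about 2 mm. A picture is of the moment at which its call begins. There is no depth.
A pose or a line that the arm cannot do raises MotionError and nothing moves.
- job_done(): hands the job in; it is judged then, once.
The state is a dict: "time_s": time; "q": joint angles; "dq": joint speeds; "effort": joint torques, N m; "position": TCP position; "ee_rot": TCP orientation; "wrist_force": force on the tool from outside, world axes, zero at the start; "wrist_torque": the same for the moment, N m; "gripper_width": opening from 0.0 (shut) to 1.0 (fully open); "grip_force": force on a finger pad.
Only numpy, scipy, OpenCV 4.12 (cv2) and the standard library are available. Lean on these libraries where they do the work, as an engineer would, in place of code of your own. Each camera call takes 0.05 s, during which the arm holds its last target. There are 200 camera calls.

## Working session

There is one attempt and no reset: what is moved stays moved. The work goes in short steps, each a Python script; the robot and the scene stay as the last script left them, time stands still between calls to the robot, and variables do not carry over. Pictures are saved under pics/ and viewed, at most 10 in all, crops included, and the job is handed in when it is done.

```bash
ls; mkdir -p pics
python3 - <<'E'
from plant import *
import cv2,numpy as np
for n in("scene","side"):
    c=capture(n);cv2.imwrite(f"pics/{n}0.png",c["color"][:,:,::-1]);print(n,c["K"].tolist(),c["dist_coeffs"],np.round(c["eye"],3),np.round(c["rotation"],3).tolist())
s=state();print(s["time_s"],s["position"],s["ee_rot"],s["wrist_force"],grasp_offset if 'grasp_offset' in globals() else '')
E
```

```text
pics
scene [[379.004366671859, 0.0, 322.20385828059125], [0.0, 379.004366671859, 190.66910207919653], [0.0, 0.0, 1.0]] [-0.06422881  0.          0.          0.          0.        ] [1.396 0.228 0.656] [-1.509, -1.775, 0.92]
side [[479.33338398603314, 0.0, 312.3905215102684], [0.0, 479.33338398603314, 195.53438075163947], [0.0, 0.0, 1.0]] [-0.01558133  0.          0.          0.          0.        ] [ 0.439 -0.788  1.037] [-2.353, 0.171, -0.099]
0.1 [ 0.25570405 -0.56968719  0.23016549] [-3.07016207e+00 -6.57265998e-01  2.99213015e-04] [-0.3414765   0.01097085  0.07367457] 0.0187
```

View pics/scene0.png

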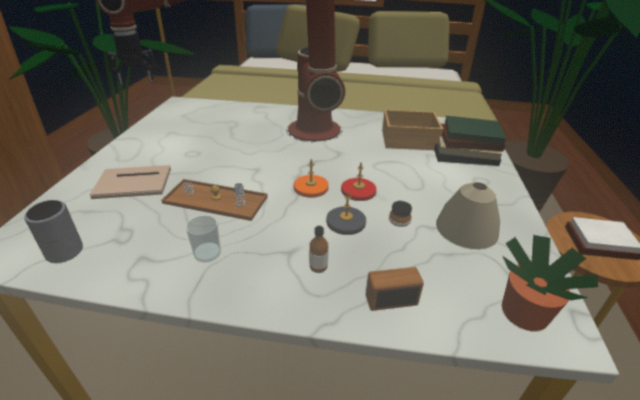

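View pics/side0.png

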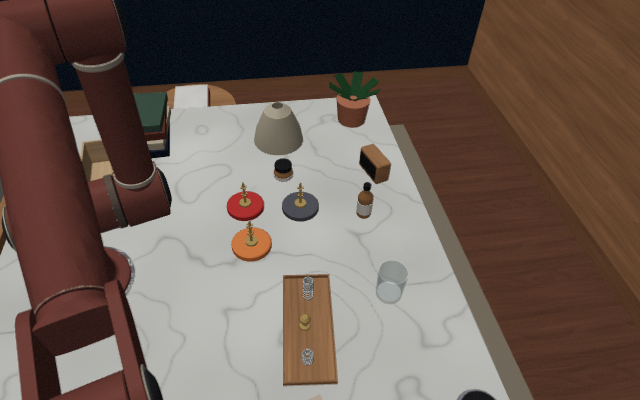

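Scene: lamps are orange (311,185), red (359,188) and dark (346,220). The dark steel one fits the description. In the tray there are the tall spring (scene 240,195; side 308,288), the finial (215,192) and the short spring (190,188). I'll confirm the choice in one enlarged crop.

```bash
cat > h.py <<'E'
from plant import *
import cv2,numpy as np
from scipy.spatial.transform import Rotation as R
def rm(c):
    r=np.array(c["rotation"]);return r if r.shape==(3,3) else R.from_rotvec(r).as_matrix()
def ray(c,uv):
    p=cv2.undistortPoints(np.array([[uv]],float),c["K"],np.array(c["dist_coeffs"]))[0,0]
    return np.array(c["eye"]),rm(c)@np.array([p[0],p[1],1])
def onz(c,uv,z):
    e,d=ray(c,uv);return e+d*(z-e[2])/d[2]
def proj(c,P):
    M=rm(c).T;rv=cv2.Rodrigues(M)[0]
    return cv2.projectPoints(np.array(P,float).reshape(-1,3),rv,-M@np.array(c["eye"]),c["K"],np.array(c["dist_coeffs"]))[0][:,0]
def tri(obs):
    A=np.zeros((3,3));b=np.zeros(3)
    for c,uv in obs:
        e,d=ray(c,uv);d/=np.linalg.norm(d);Q=np.eye(3)-np.outer(d,d);A+=Q;b+=Q@e
    return np.linalg.solve(A,b)
E
python3 - <<'E'
import cv2,numpy as np
a=cv2.imread("pics/side0.png")[170:310,230:410];b=cv2.imread("pics/scene0.png")[150:240,160:420]
a=cv2.resize(a,None,fx=4,fy=4,interpolation=3)[:, :]
cv2.imwrite("pics/sc.png",a)
cv2.imwrite("pics/bc.png",cv2.resize(b,None,fx=3,fy=3,interpolation=3))
E
```

```text
(no output)
```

View pics/sc.png

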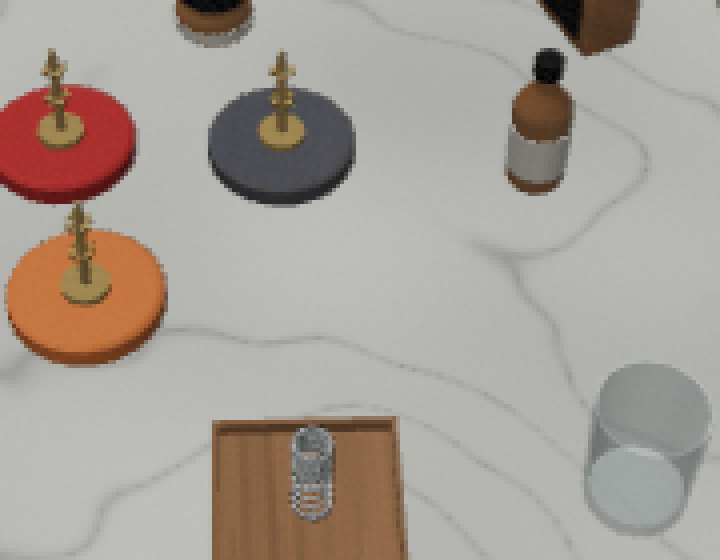

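View pics/bc.png

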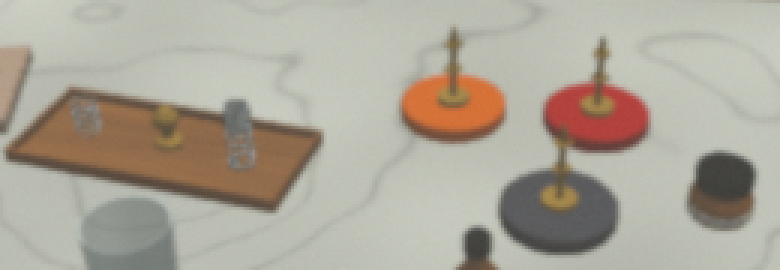

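Confirmed: the dark foot (side 300,206) is the lamp, and the tall cylinder with closed upper coils (side 308,288) is the long spring.

Run:
```python
from h import *
s=capture("side");c=capture("scene")
f=lambda o,x,y,k:((x+.5)/k-.5+o[0],(y+.5)/k-.5+o[1])
S=lambda x,y:f((230,170),x,y,4);C=lambda x,y:f((160,150),x,y,3)
for n,a,b,z in(("tip",S(282,51),C(564,131),.104),("seat",S(281,131),C(560,197),.024),("foot",S(282,143),C(559,206),.018),("sprtop",S(313,436),C(237,102),.074)):
    print(n,tri([(s,a),(c,b)]).round(4),onz(s,a,z).round(4),onz(c,b,z).round(4))
for n,p in(("jar",(283,178)),("serum",(364,213)),("tray",(285,275)),("tray",(329,275)),("tray",(284,384)),("tray",(336,381))):print(n,onz(s,p,.014 if n=="tray" else 0).round(3))
for n,p in(("fin",(305,326)),("short",(307.5,363))):print(n,onz(s,p,.004).round(3))
```

```text
tip [0.5764 0.1872 0.0988] [0.5745 0.1859 0.104 ] [0.5883 0.1857 0.104 ]
seat [0.5743 0.1861 0.0221] [0.5738 0.1849 0.024 ] [0.5774 0.1859 0.024 ]
foot [0.5745 0.1852 0.0111] [0.5737 0.1784 0.018 ] [0.583  0.1858 0.018 ]
sprtop [ 0.5519 -0.1214  0.0744] [ 0.5516 -0.1205  0.074 ] [ 0.5521 -0.1219  0.074 ]
jar [0.539 0.322 0.   ]
serum [0.759 0.139 0.   ]
tray [ 0.502 -0.06   0.014]
tray [ 0.614 -0.075  0.014]
tray [ 0.467 -0.344  0.014]
tray [ 0.58  -0.354  0.014]
fin [ 0.533 -0.206  0.004]
short [ 0.525 -0.299  0.004]
```

```bash
cat >> h.py <<'E'
def down(yaw): # tool z down, tool y at angle yaw in world (mod pi)
    y=np.array([np.cos(yaw),np.sin(yaw),0]);z=np.array([0,0,-1.]);x=np.cross(y,z)
    return R.from_matrix(np.column_stack([x,y,z])).as_rotvec()
E
python3 - <<'E'
from h import *
for P in((.552,-.121,.18),(.575,.186,.2)):
    for yd in range(-180,180,30):
        q=inverse_kinematics(P,down(np.radians(yd)));print(yd,None if q is None else np.round(q,2)[[0,5]],end=' ')
    print()
goto((.552,-.121,.2),down(0.17 if 0 else np.radians(-8)))
s=state();print(s["time_s"],s["q"],s["position"])
c=capture("wrist");cv2.imwrite("pics/w1.png",c["color"][:,:,::-1]);print(c["eye"],proj(c,[(.552,-.121,.074),(.552,-.121,.004)]))
E
```

```text
-180 [-0.35  2.79] -150 [-0.35  2.27] -120 [-0.35  1.75] -90 [-0.35  1.22] -60 [-0.35  0.7 ] -30 [-0.35  0.18] 0 [-0.35 -0.35] 30 [-0.35 -0.87] 60 [-0.35 -1.39] 90 [-0.35 -1.92] 120 [-0.35 -2.44] 150 [-0.35 -2.97] 
-180 [ 0.19 -2.95] -150 [0.19 2.81] -120 [0.19 2.28] -90 [0.19 1.76] -60 [0.19 1.24] -30 [0.19 0.71] 0 [0.19 0.19] 30 [ 0.19 -0.33] 60 [ 0.19 -0.86] 90 [ 0.19 -1.38] 120 [ 0.19 -1.9 ] 150 [ 0.19 -2.43] 
2.15 [-3.48846206e-01 -6.81812112e-02  1.78562079e+00 -2.98840420e-04
  1.42388648e+00 -2.07832693e-01] [ 0.55197554 -0.12189762  0.20011893]
[ 0.5612101  -0.05649981  0.34294265] [[320.21781724 190.49355229]
 [320.20753692 177.21464616]]
```

View pics/w1.png

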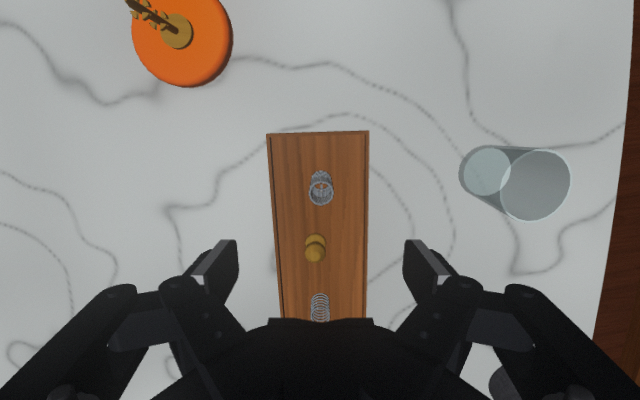

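Spring top is at (321,191), against a predicted (320,190.5), so the estimate holds. I'll grasp, lift, and look straight down on the rod.

Run:
```python
from h import *
y=down(np.radians(-8))
move_straight((.5524,-.1215,.09),max_speed=.2)
hit=move_straight((.5524,-.1215,.040),max_speed=.06,f_stop=6);print(hit)
grip(0.0)
s=state();print(s["gripper_width"],s["grip_force"],s["wrist_force"],s["position"])
move_straight((.5524,-.1215,.20),max_speed=.15)
goto((.575,.12,.20),y)
s=state();print(s["time_s"],s["gripper_width"],s["wrist_force"],s["wrist_torque"],s["position"])
c=capture("wrist");cv2.imwrite("pics/w2.png",c["color"][:,:,::-1]);np.save("w2.npy",c,allow_pickle=True)
p=s["position"];print(proj(c,[(.575,.186,.104),(.575,.186,.024),(p[0],p[1],p[2]+.034),(p[0],p[1],p[2]-.036)]))
```

```text
False
0.2897028146901114 58.80252221423589 [ 0.3991237  -0.18376868 -0.01458929] [ 0.55250997 -0.12153738  0.04008837]
6.6333 0.2880461395611815 [-1.00040065  0.94134905  0.05534618] [ 0.00952206  0.02597814 -0.02791343] [0.57496909 0.1191342  0.19956805]
[[309.11094274 122.80859751]
 [311.93843757 122.83541916]
 [320.46333929 277.63483724]
 [320.42855147 222.69300811]]
```

View pics/w2.png

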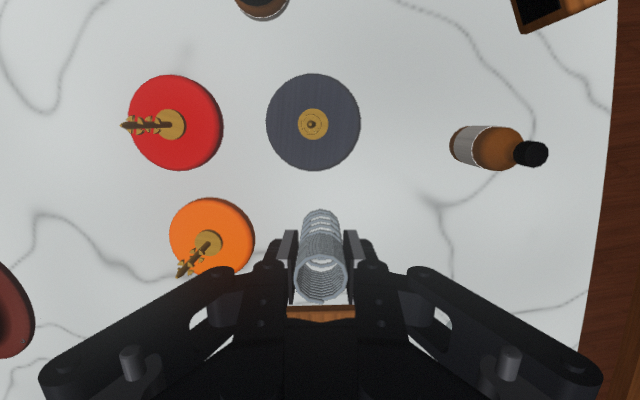

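The picture shows the spring held upright between the pads, with its top ring near (320,277). The lamp is seen straight down, rod near (311,125). I'll enlarge both.

Run:
```python
import cv2,numpy as np
i=cv2.imread("pics/w2.png");a=cv2.resize(i[102:147,290:335],None,fx=8,fy=8,interpolation=3);b=cv2.resize(i[205:310,285:357],None,fx=5,fy=5,interpolation=3)
o=np.zeros((525,720,3),np.uint8);o[:360,:360]=cv2.convertScaleAbs(a,alpha=1.6);o[:,360:]=b;cv2.imwrite("pics/w2c.png",o)
```

```text
(no output)
```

View pics/w2c.png

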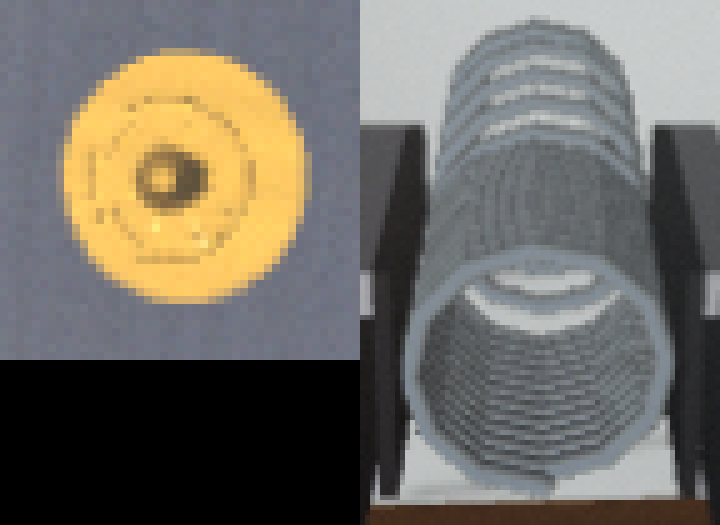

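Run:
```python
from h import *
from scipy.optimize import least_squares
c=np.load("w2.npy",allow_pickle=True).item()
t=onz(c,(309.8,123.8),.104);s=onz(c,(312.9,123.6),.024);print(t.round(4),s.round(4))
p=np.array([0.57496909,0.1191342,0.19956805]);y=np.radians(-8);ty=np.array([np.cos(y),np.sin(y),0]);f=np.array([-ty[1],ty[0],0])
def pr(v):
    d,h=v;o=p+f*d
    return proj(c,[o+f*.013+[0,0,h+.070],o-f*.013+[0,0,h+.070],o+f*.013+[0,0,h]])[:,1]
yc=lambda v:205+(v+.5)/5-.5
r=least_squares(lambda v:pr(v)-[yc(247),yc(492),yc(20)],[0,-.036],x_scale=.001);print(r.x,r.fun)
```

```text
[0.5754 0.1851 0.104 ] [0.5759 0.185  0.024 ]
[-0.0048115  -0.04247972] [ 0.18522868 -0.09544347 -0.1464812 ]
```

Run:
```python
from h import *
from scipy.optimize import least_squares
c=np.load("w2.npy",allow_pickle=True).item()
print(c["K"].round(1).tolist(),c["dist_coeffs"],c["eye"],rm(c).round(3).tolist())
p=np.array([0.57496909,0.1191342,0.19956805]);y=np.radians(-8);ty=np.array([np.cos(y),np.sin(y),0]);f=np.array([-ty[1],ty[0],0])
th=np.linspace(0,2*np.pi,73)
def pr(d,h,e=0):
    o=p+f*d+ty*e;ring=lambda z:proj(c,[o+.013*(np.cos(t)*ty+np.sin(t)*f)+[0,0,z] for t in th])
    a=ring(h+.0700);b=ring(h);m=ring(h+.044)
    return [a[:,1].min(),a[:,1].max(),a[:,0].min(),a[:,0].max(),b[:,1].min(),b[:,0].min(),b[:,0].max(),m[:,1].min()]
ob=[205+247.5/5-.5,205+492.5/5-.5,285+45.5/5-.5,285+315.5/5-.5,205+20.5/5-.5,285+(447-360)/5-.5,285+(637-360)/5-.5,205+136/5-.5]
for v in((0,-.036),(-.002,-.036),(-.004,-.036),(-.002,-.038),(-.0048,-.0425)):print(v,(np.array(pr(*v))-ob).round(1))
r=least_squares(lambda v:np.array(pr(*v))-ob,[0,-.036,0],x_scale=.001);print(r.x,r.fun.round(1))
```

```text
[[277.3, 0.0, 320.2], [0.0, 277.3, 198.0], [0.0, 0.0, 1.0]] [-0.04741692  0.          0.          0.          0.        ] [0.58425921 0.18458257 0.3423643 ] [[0.99, -0.136, -0.038], [-0.141, -0.955, -0.26], [-0.0, 0.262, -0.965]]
(0, -0.036) [-3.1 -0.3 -2.5  2.2 -4.1 -0.4 -0.5 -3.1]
(-0.002, -0.036) [ 1.1  3.4 -2.3  2.1 -1.3 -0.4 -0.5  0.5]
(-0.004, -0.036) [ 5.3  7.1 -2.2  1.9  1.6 -0.3 -0.6  4.1]
(-0.002, -0.038) [-1.   0.7 -1.9  1.6 -2.1 -0.2 -0.7 -0.9]
(-0.0048, -0.0425) [ 0.1 -0.1 -0.8  0.5 -0.2  0.3 -1.2  0.7]
[-0.00472923 -0.04252935  0.00013856] [-0.  -0.3 -0.5  0.8 -0.3  0.5 -1.   0.6]
```

Run:
```python
from h import *
bg={n:cv2.imread(f"pics/{n}0.png").astype(int) for n in("scene","side")}
tiles=[]
p0=np.array([.5755,.115,.20])
for yd in(-8,172):
    goto(p0,down(np.radians(yd)));sleep(.3)
    p=state()["position"];print(yd,p,R.from_rotvec(state()["ee_rot"]).as_matrix().round(4)[:,2])
    for n in("scene","side"):
        c=capture(n);im=c["color"][:,:,::-1];cv2.imwrite(f"pics/r_{n}_{yd}.png",im)
        q=proj(c,[p+[0,0,-.036],p+[0,0,-.014]]);print(n,q.round(1).tolist())
        m=(np.abs(im.astype(int)-bg[n]).max(2)>25)
        u,v=q.mean(0).round().astype(int)
        for r in range(v-4,v+9):
            x=np.flatnonzero(m[r,u-22:u+23]);print(r,(x.min()+u-22,x.max()+u-22,len(x)) if len(x) else None,end='; ')
        print()
        tiles.append(cv2.resize(im[v-23:v+22,u-30:u+30],None,fx=6,fy=6,interpolation=3))
cv2.imwrite("pics/rot.png",np.vstack([np.hstack(tiles[:2]),np.hstack(tiles[2:])]))
print(state()["time_s"])
```

```text
-8 [0.57553807 0.11490958 0.20004511] [ 1.e-04  0.e+00 -1.e+00]
scene [[321.8, 168.2], [322.0, 160.6]]
160 (np.int64(317), np.int64(324), 5); 161 (np.int64(322), np.int64(325), 4); 162 (np.int64(317), np.int64(325), 8); 163 (np.int64(316), np.int64(325), 5); 164 (np.int64(316), np.int64(325), 5); 165 (np.int64(317), np.int64(325), 9); 166 (np.int64(317), np.int64(325), 9); 167 (np.int64(316), np.int64(325), 7); 168 (np.int64(316), np.int64(325), 7); 169 (np.int64(316), np.int64(325), 10); 170 (np.int64(317), np.int64(325), 9); 171 (np.int64(318), np.int64(323), 6); 172 None; 
side [[304.2, 184.2], [304.3, 178.1]]
177 (np.int64(299), np.int64(309), 10); 178 (np.int64(300), np.int64(309), 6); 179 (np.int64(299), np.int64(308), 8); 180 (np.int64(301), np.int64(309), 9); 181 (np.int64(300), np.int64(307), 6); 182 (np.int64(299), np.int64(308), 8); 183 (np.int64(300), np.int64(309), 6); 184 (np.int64(299), np.int64(309), 8); 185 (np.int64(299), np.int64(308), 3); 186 (np.int64(300), np.int64(308), 6); 187 (np.int64(301), np.int64(307), 7); 188 (np.int64(303), np.int64(306), 4); 189 None; 
[... 370 characters left out ...]
 (np.int64(318), np.int64(327), 10); 168 (np.int64(318), np.int64(327), 6); 169 (np.int64(318), np.int64(327), 5); 170 (np.int64(319), np.int64(326), 8); 171 (np.int64(321), np.int64(325), 5); 172 None; 
side [[304.2, 184.2], [304.3, 178.1]]
177 (np.int64(299), np.int64(309), 11); 178 (np.int64(300), np.int64(308), 6); 179 (np.int64(300), np.int64(308), 6); 180 (np.int64(301), np.int64(309), 8); 181 (np.int64(300), np.int64(308), 9); 182 (np.int64(300), np.int64(308), 4); 183 (np.int64(300), np.int64(309), 3); 184 (np.int64(300), np.int64(308), 8); 185 (np.int64(300), np.int64(308), 5); 186 (np.int64(301), np.int64(307), 7); 187 (np.int64(304), np.int64(304), 1); 188 None; 189 None; 
10.3833
```

View pics/rot.png

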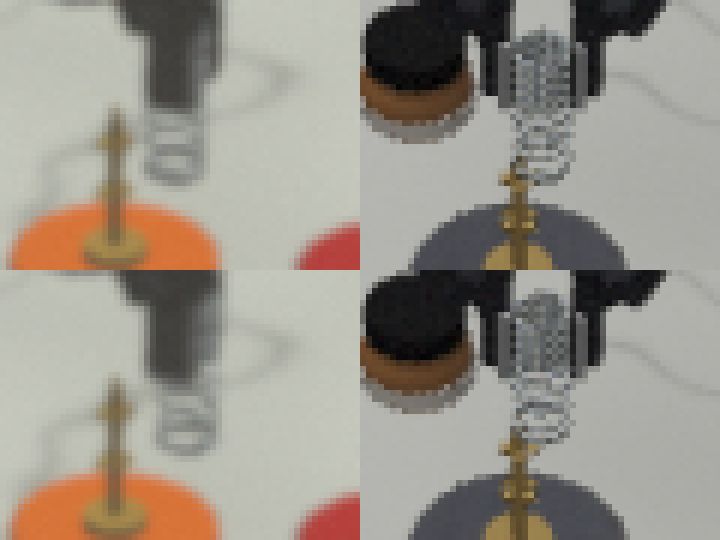

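Half-turn check: in the scene view the spring shifts about 1.9 px (4.8 mm), so it sits about 2.4 mm off the TCP along −tool-f. I'll correct for that, and refine the rod axis from brass-colour centroids in both fixed views (these predicted the spring's mean position to about 0.1 px).

```bash
cat >> h.py <<'E'
D=-.0024
def tcp(xy,z,yaw):
    return np.array([xy[0]+D*np.sin(yaw),xy[1]-D*np.cos(yaw),z])
E
python3 - <<'E'
from h import *
from scipy.optimize import least_squares
Z=np.linspace(.028,.102,40)
obs=[]
for n in("scene","side"):
    c=capture(n);im=cv2.imread(f"pics/{n}0.png").astype(float);w=im[:,:,2]-im[:,:,0]
    q=proj(c,[(.5745,.1856,.104),(.5745,.1856,.026)])
    for r in range(int(q[0,1])+2,int(q[1,1])-1):
        u=int(round(np.interp(r,q[:,1],q[:,0])));ww=np.clip(w[r,u-7:u+8]-20,0,None)
        if ww.sum()>30: obs.append((c,r,(ww*np.arange(u-7,u+8)).sum()/ww.sum()))
    print(n,[(r,round(x,1)) for k,r,x in obs if k is c])
def res(v):
    o=[]
    for c,r,x in obs:
        q=proj(c,[(v[0],v[1],.104),(v[0],v[1],.024)]);o.append(q[0,0]+(q[1,0]-q[0,0])*(r-q[0,1])/(q[1,1]-q[0,1])-x)
    return np.array(o)
r=least_squares(res,[.5745,.1856],x_scale=.001,loss="soft_l1");print(r.x.round(4),res(r.x).round(1))
y=np.radians(-140)
goto(tcp(r.x,.20,y),down(y));goto(tcp(r.x,.148,y),down(y));sleep(.2)
s=state();print(s["time_s"],s["q"][5],s["position"],s["wrist_force"])
t=[]
for n in("scene","side"):
    c=capture(n);im=c["color"][:,:,::-1];u,v=proj(c,[(*r.x,.104)])[0].round().astype(int);print(n,u,v)
    t.append(cv2.resize(im[v-30:v+25,u-22:u+23],None,fx=8,fy=8,interpolation=3))
cv2.imwrite("pics/hov.png",np.hstack(t))
E
```

```text
scene [(192, np.float64(350.1)), (193, np.float64(350.8)), (194, np.float64(351.4)), (195, np.float64(351.4)), (196, np.float64(350.7)), (197, np.float64(349.7)), (198, np.float64(349.4)), (199, np.float64(349.5)), (204, np.float64(347.2)), (205, np.float64(346.8)), (206, np.float64(346.7)), (207, np.float64(346.5)), (211, np.float64(346.0)), (212, np.float64(345.2))]
side [(184, np.float64(299.6)), (185, np.float64(299.7)), (186, np.float64(300.4)), (187, np.float64(300.0)), (188, np.float64(299.8)), (189, np.float64(300.0)), (190, np.float64(299.6)), (191, np.float64(299.7)), (192, np.float64(300.1)), (193, np.float64(300.2)), (194, np.float64(300.0)), (195, np.float64(299.9)), (196, np.float64(300.2)), (197, np.float64(299.7)), (198, np.float64(299.7)), (199, np.float64(299.9))]
[0.5745 0.1896] [-0.6 -1.4 -2.  -2.1 -1.5 -0.6 -0.3 -0.5  1.4  1.7  1.8  1.9  2.1  2.8
  0.4  0.2 -0.5 -0.1  0.1 -0.1  0.3  0.2 -0.2 -0.3 -0.1 -0.  -0.3  0.2
  0.2  0. ]
15.5917 2.6357342698901958 [0.57742856 0.18803788 0.15056753] [ 0.99369676 -0.33264884 -1.45351958]
scene 350 191
side 300 181
```

View pics/hov.png

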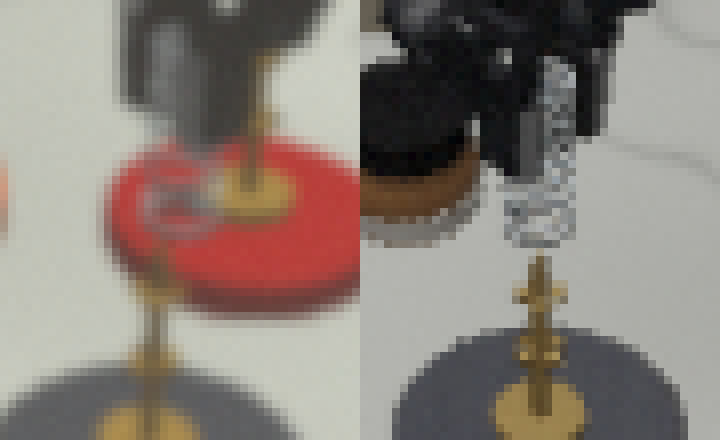

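The side view shows spring and rod tip in line (crop x 541 for both). The scene view shows the spring about 18/8 px too far +y, because the red lamp behind the rod biased the fit. The lower rod rows (204–207) and the wrist view agree on rod ≈ (.5757, .1852). I'll correct and re-check numerically.

Run:
```python
from h import *
y=np.radians(-140);xy=(.5757,.1852)
print(state()["position"])
move_straight(tcp(xy,.148,y),max_speed=.03);sleep(.3)
s=state();print(s["time_s"],tcp(xy,.148,y),s["position"],s["wrist_force"])
for n in("scene","side"):
    c=capture(n);im=c["color"][:,:,::-1];cv2.imwrite(f"pics/h2_{n}.png",im);bg=cv2.imread(f"pics/{n}0.png")
    m=np.abs(im.astype(int)-bg).max(2)>25
    w=im[:,:,2].astype(float)-im[:,:,0]
    q=proj(c,[(*xy,.112),(*xy,.118),(*xy,.024),(*xy,.104)]);print(n,q.round(1).tolist())
    v=int(q[0,1])
    for r in range(v-4,v+6):
        u=int(q[0,0]);x=np.flatnonzero(m[r,u-10:u+11])+u-10;print(r,(int(x.min()),int(x.max()),len(x)) if len(x) else None,end=' ')
    print()
    for r in range(int(q[3,1]),int(q[2,1])-2):
        u=int(round(np.interp(r,q[[3,2],1],q[[3,2],0])));ww=np.clip(w[r,u-5:u+6]-18,0,None);print(r,round((ww*np.arange(u-5,u+6)).sum()/max(ww.sum(),1),1),end=' ')
    print()
```

```text
[0.5771409  0.18798496 0.1501232 ]
16.2917 [0.57724269 0.18336149 0.148     ] [0.57718079 0.18337049 0.14789855] [-0.3539742  -0.17403659 -1.56145162]
scene [[348.1, 188.1], [348.3, 186.1], [346.2, 214.9], [347.9, 190.6]]
184 (344, 353, 10) 185 (344, 353, 10) 186 (343, 353, 11) 187 (343, 353, 11) 188 (343, 353, 9) 189 (344, 353, 7) 190 (345, 352, 8) 191 (347, 350, 4) 192 None 193 None 
190 348.2 191 348.7 192 349.1 193 349.6 194 350.0 195 350.0 196 349.2 197 348.3 198 348.2 199 348.2 200 347.2 201 346.7 202 346.7 203 346.9 204 347.1 205 346.8 206 346.7 207 346.5 208 346.6 209 346.6 210 346.5 211 345.8 
side [[300.6, 180.5], [300.6, 178.9], [300.5, 202.2], [300.6, 182.5]]
176 (296, 303, 8) 177 (296, 304, 7) 178 (296, 304, 7) 179 (296, 304, 8) 180 (296, 304, 7) 181 (297, 304, 8) 182 (296, 304, 7) 183 (297, 302, 6) 184 None 185 None 
182 0.0 183 0.0 184 299.6 185 299.7 186 300.5 187 300.0 188 299.8 189 300.0 190 299.6 191 299.7 192 300.1 193 300.3 194 300.0 195 299.9 196 300.2 197 299.7 198 299.7 199 299.9
```

Run:
```python
from h import *
y=np.radians(-140);xy=(.5755,.1846)
move_straight(tcp(xy,.148,y),max_speed=.03);sleep(.2);f0=state()["wrist_force"];t0=state()["wrist_torque"];print(f0,t0)
hit=False;z=.148
while z>.112:
    z-=.003;hit=move_straight(tcp(xy,z,y),max_speed=.04,f_stop=3);s=state();print(round(z,3),hit,s["position"][2].round(4),(s["wrist_force"]-f0).round(2),(s["wrist_torque"]-t0).round(3))
    if s["wrist_force"][2]-f0[2]>2.5:break
sleep(.2);s=state();print(s["time_s"],s["position"],(s["wrist_force"]-f0).round(2))
```

```text
[ 0.53151989  0.08050507 -1.15110115] [0.00541777 0.01317308 0.00949134]
0.145 False 0.1445 [-0.52  0.14  0.47] [ 0.038 -0.041 -0.057]
0.142 False 0.1416 [ 0.08 -0.03  1.7 ] [-0.067  0.007 -0.055]
0.139 False 0.1386 [-0.78 -1.5   1.15] [ 0.028 -0.026  0.006]
0.136 False 0.1356 [-0.11 -0.13  1.2 ] [ 0.034 -0.024  0.028]
0.133 False 0.1327 [-0.39 -0.55  0.58] [ 0.006 -0.024  0.012]
0.13 False 0.1297 [-0.6   0.15  0.31] [ 0.016  0.036 -0.021]
0.127 False 0.1267 [ 0.1  -1.36  0.31] [-0.02  -0.018  0.015]
0.124 False 0.1236 [-0.57 -0.94  0.87] [ 0.029 -0.004  0.025]
0.121 False 0.1207 [-1.23 -0.58  0.26] [-0.032  0.034 -0.096]
0.118 False 0.1176 [-0.22  0.19 -0.12] [ 0.025 -0.001  0.016]
0.115 False 0.1147 [-1.13  0.45  0.94] [0.036 0.031 0.006]
0.112 False 0.1117 [-0.47  0.31  1.1 ] [-0.014 -0.01  -0.019]
20.0417 [0.57713226 0.18276058 0.11210483] [-0.58 -0.37  0.76]
```

```bash
cat >> h.py <<'E'
def F(n=12):
    a=[]
    for _ in range(n):
        a.append(state()["wrist_force"]);sleep(.012)
    return np.mean(a,0)
E
python3 - <<'E'
from h import *
y=np.radians(-140);xy=(.5755,.1846)
print(F().round(2))
for z in(.108,.104,.100,.096,.092,.088,.084):
    move_straight(tcp(xy,z,y),max_speed=.05,f_stop=6);f=F();s=state();print(z,s["position"][2].round(4),f.round(2))
    if f[2]+1.3>2.6:break
print(s["time_s"])
E
```

```text
[-0.21 -0.09 -0.73]
0.108 0.1078 [ 0.    0.11 -0.64]
0.104 0.1039 [-0.14 -0.02 -0.7 ]
0.1 0.0999 [ 0.1   0.05 -0.81]
0.096 0.096 [-0.25 -0.04 -0.52]
0.092 0.0923 [ 0.16 -0.06  1.15]
0.088 0.0884 [0.85 0.53 2.47]
22.2417
```

The tang slipped through a notch of the upper collar without any twist. Contact now is at TCP z ≈ .095, which matches the lower collar (.094), with about 3.2 N on. Twisting next.

Run:
```python
from h import *
xy=(.5755,.1846)
for yd in range(-134,-20,6):
    y=np.radians(yd);goto(tcp(xy,.088,y),down(y));f=F(8);s=state();print(yd,s["position"][2].round(4),f.round(2),round(s["wrist_torque"][2],3))
    if f[2]<.7:break
print(s["time_s"],s["gripper_width"])
```

```text
-134 0.0883 [1.28 0.87 2.68] 0.003
-128 0.088 [0.9  0.9  2.34] 0.006
-122 0.0868 [-0.09  0.1  -0.77] -0.018
23.1917 0.28797285926065924
```

Dropped through at −122°. Now bring it home onto the seat.

Run:
```python
from h import *
y=np.radians(-122);xy=(.5755,.1846)
for z in(.080,.072,.066,.063,.060,.057,.054):
    move_straight(tcp(xy,z,y),max_speed=.06,f_stop=6);f=F();s=state();print(z,s["position"][2].round(4),f.round(2))
    if f[2]>1.2:break
print(s["time_s"],s["gripper_width"])
```

```text
0.08 0.0796 [ 0.17  0.2  -0.49]
0.072 0.0719 [ 0.25  0.08 -0.85]
0.066 0.0658 [-0.22  0.13 -0.76]
0.063 0.063 [ 0.02  0.01 -0.77]
0.06 0.0602 [-0.14 -0.25  0.42]
0.057 0.0573 [0.65 0.19 1.56]
25.3583 0.28753690755695754
```

Run:
```python
from h import *
y=np.radians(-122);xy=(.5755,.1846)
move_straight(tcp(xy,.0610,y),max_speed=.03);print(F())
grip(.55);sleep(.3);print(F(),state()["gripper_width"])
move_straight(tcp(xy,.20,y),max_speed=.1,f_stop=8)
goto((.56,.05,.22),down(np.radians(-122)));sleep(.3)
s=state();print(s["time_s"],s["position"],F())
t=[]
for n in("scene","side"):
    c=capture(n);im=c["color"][:,:,::-1];u,v=proj(c,[(*xy,.06)])[0].round().astype(int)
    print(n,u,v,proj(c,[(*xy,.104),(*xy,.094),(*xy,.024)]).round(1).tolist());t.append(cv2.resize(im[v-30:v+30,u-30:u+30],None,fx=6,fy=6,interpolation=3))
    cv2.imwrite(f"pics/end_{n}.png",im)
cv2.imwrite("pics/fin.png",np.hstack(t))
```

```text
[ 0.2087966  -0.07492127  0.00202275]
[ 0.16829714  0.04672017 -0.0927478 ] 0.5495679786414704
28.925 [0.55996402 0.05096348 0.21962021] [0.2696578  0.11213966 0.06623598]
scene 347 204 [[347.7, 190.6], [347.5, 193.7], [345.9, 214.9]]
side 300 194 [[300.5, 182.7], [300.5, 185.2], [300.4, 202.4]]
```

View pics/fin.png

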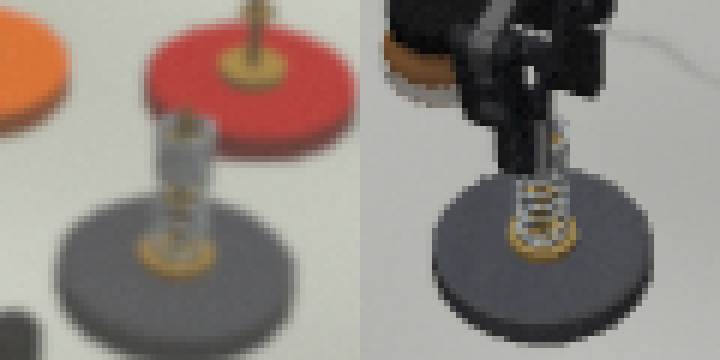

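The spring stands on the brass boss, its bottom coil at the seat. Its top, at scene row 193.6, matches the predicted 193.7 for full seating. The gripper is well clear.

```bash
python3 -c "
from plant import *
print(job_done())"
```

```text
the job is handed in; nothing more can be done
None
```

The spring is threaded over the dark lamp's rod and stands released with its bottom coil home on the seat; I handed the job in at about 29 s, with peak measured push on the lamp about 3.5 N (sampled, not continuous).

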